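# Clamp the two halves of a watch display block

## Robot

A 6-joint arm with a two-finger parallel gripper is mounted at the origin on the work surface. World frame = base frame: x ahead of the robot, y to its left, z up, the work surface at z = 0. Lengths are in m, angles in degrees, forces in N, time in s.
With the tool pointing down it reaches from about 0.25 to 0.725 m from the base axis. Payload 9.7 kg.
Tool frame: the origin (TCP) lies between the finger pads; the fingertips stand 11 mm ahead of it and the grasp point (between the pads) lies 8 mm behind it; z points along the fingers, y is the line along which they close (so a half turn about z gives the same grasp; the last joint's range is limited). The gripper opens to 85 mm and grips with 20 to 120 N. Pads are 22 mm wide; open, the fingers measure 114 mm over their backs; the gripper's body (76 mm by 85 mm) begins 54 mm behind the grasp point. The pads swing forward as they close: fully open they stand 13 mm farther back than shut.
Start: joints at [71.677, 4.979, 10.078, 95.1, 0, 90], TCP at [0.173, 0.522, 0.242] pointing down, gripper open.
Joint ranges: [-179.16, 179.16], [-48.56, 103.87], [-65.8, 70.77], [-126.05, 130.52], [-82.76, 87.17], [-180, 180]. Speed limits (degrees/s): [127.2, 127.2, 147.25, 180, 180, 180].

## Interface

Orientations are given as [roll, pitch, yaw] about the fixed x, y, z axes, in that order (R = Rz(yaw) Ry(pitch) Rx(roll)).
In Python, from workcell import monitor, cams, ticket gives the robot as it stands.
- The arm moves only by the tool carry_out, never from a script. Its argument "plan" is a list of rows, each an object with "travel": the shift along the world's x, y, z as a fraction of full scale, a list of three; "angular": the turn, a rotation vector about the world's x, y, z as a fraction of full scale, a list of three; "grip": the gripper's target within -1 to 1 (fully open at 1, half-way at 0, shut at -1). In form: [{"travel": [x, y, z], "angular": [ax, ay, az], "grip": grip}, ...]. A call has 1 to 8 rows; each row is the pose to reach, as a shift and turn from the pose commanded when the call began; what a row does not reach only later rows make up. Full scale, the value 1, is 300 mm for a shift and 0.5 rad for a turn. A row lasts 1/12 s, in which the tool goes at most 41.7 mm and 7.16 degrees, less where a joint would pass 70% of its speed; a pose out of reach is approached as far as the arm can. A call with a number of a shift or a turn outside -1 to 1 is refused whole. A call with a gripper value outside its range is refused whole. The fingers move at their own pace and stop on an object; "grip_force" is the grip in N (left out, the last holds). Time passes only in rows, so rows that repeat a pose let the fingers close. It gives the time, the measured TCP pose, the force, the opening and the grip force at its end, in the units of the state.
- monitor.get_obs(): the state, without advancing time (a new reading comes with each control period).
- cams.camera(name): name is "scene" or "top" or "wrist"; returns a dict with "frame" (384x512x3 uint8, red, green, blue), "mtx" (3x3 intrinsics, pixels), "view" (4x4, takes a point from world to camera coordinates); the wrist camera has in their place "T_tool_cam" (4x4, takes a point from camera to tool coordinates, whose origin is the TCP and whose axes are the flange's). Camera axes: x right, y up, looking along -z (the intrinsics and any distortion apply to the point x, -y, -z); pixel columns grow to the right and rows downward; lengths in m; the calibration is good to about 2 mm. A picture is of the moment at which its call begins: read the wrist's pose just before it. There is no depth.
- ticket.job_done(): hands the job in; it is judged then, once.
The state is a dict: "time": time; "q": joint angles; "qd": joint speeds; "joint_efforts": joint torques, N m; "ee_pos": TCP position; "tcp_rot": TCP orientation; "wrist_force": force on the tool from outside, world axes, zero at the start; "torque": the same for the moment, N m; "opening": finger opening in m; "grasp_force": force on a finger pad.
Only numpy, scipy, OpenCV 4.12 (cv2) and the standard library are available. Lean on these libraries where they do the work, as an engineer would, in place of code of your own. Each camera call takes 0.05 s, during which the arm holds its last target. There are 200 camera calls.

## Task

Set the maple half upright in the clamp bed's pocket 1 (one brass dot, next to the anvil) and let go, then set the blue half in pocket 2 (two dots). Then pump the red ratchet trigger towards the black grip post, never pushing the jaw itself, until the jaw presses both halves together against the anvil, gently, at about 10 N (over 30 N crushes them). Finish while still holding the trigger squeezed like that, and leave the other loose things on the desk where they lie.

Things in the scene. Friction and masses are not known exactly. Their poses are not given: they have to be found in the camera images.
- clamp: Trigger clamp fixed to the desk. Origin on the desk under it; x is the way the jaw advances. Along x in mm: anvil 100 to 120 (62 wide, top z 55); bed 20 to 100, floor z 12, a channel 50 wide between rails 8 high (62 over both); orange jaw behind (50 wide, top z 50); black grip post; red trigger; steel ratchet bar back to -172, z 26 to 38. Base plate 270 x 92 x 12.
- pocket1 (a point): Pocket 1 of the clamp bed, marked by one brass dot on either side: point on the bed floor at x = 82 mm, z = 12 mm in the clamp frame, axes as the clamp's. A half set here with its centre over this point leaves 3 mm to the anvil.
- pocket2 (a point): Pocket 2, marked by two brass dots on either side: point on the bed floor at x = 47 mm, z = 12 mm in the clamp frame, axes as the clamp's. A half set here leaves 5 mm to one set in pocket 1; the jaw will close these gaps by sliding the halves along.
- maple_mid (a point): Centre of the pale maple half of the watch display block: 30 mm (own x) by 44 mm (own y) by 45 mm high (z), about 70 g. Its x must lie along the clamp's x, either way round. Starts standing in the white tray, on its floor 5 mm above the desk, with own x roughly along the desk's y.
- blue_mid (a point): Centre of the blue plastic half: the same size and about the same mass as the maple half (30 x 44 x 45 mm). Starts standing in the white tray. The two may have changed places.
- maple: The same maple half; origin at the centre of its underside.
- blue: The same blue half; origin at the centre of its underside.
- tray: Heavy white ceramic tray fixed on the desk, 120 (x) by 240 (y) mm, floor 5 mm thick, rim 14 mm high; origin under its centre.
- grip_post (a point): Point on the middle of the black fixed grip post (15 mm along x, 28 mm along y, top at z = 100 mm), 80 mm above the desk, at x = -62.5 mm in the clamp frame; its face towards the anvil is at x = -55 mm.
- trigger_back (a point): Point on the back of the red trigger blade (28 wide, 12 thick, free from z 52 to 100 mm), 80 mm above the desk, at rest at x = -105 mm in the clamp frame. It is pushed along the clamp's +x, towards the post. Post and blade together measure 50 mm at rest, 36 mm fully squeezed, and can be pinched from above; fingers whose tips stay over z = 56 mm clear jaw and bar.
- trigger (a joint): Trigger travel in m: 0 at rest, 0.014 fully squeezed against its stop. A spring (2.3 N at rest, 4.4 N squeezed) returns it when let go.
- jaw (a joint): Advance of jaw and bar in m, 0 to 0.050; starts at 0 to 0.012. The trigger's pawl pushes pins 6 mm apart, so a full pump advances it about 12 mm. It stays put as the trigger returns, held by a 3 N brake, but keeps little pressure. Jaw force is the push on the trigger less about 7 N: 17 N gives 10 N; a gripper closing with 40 N would crush.
- pad (a joint): Compression in m of the jaw's sprung black rubber face, 0 to 0.008, 2000 N/m: 5 mm means 10 N on the work. It bottoms at 16 N, beyond which force rises at once.
- pad_face (a point): Middle of the front of the rubber face (44 wide, 30 high), 33.5 mm above the desk; in the clamp frame its x is 6 mm plus the jaw's advance less the pad's compression. With both halves tight against the anvil the blue half's rear face is at x = 40 mm.
- tweezers: Bystander, not to be moved: steel tweezers lying on the desk, about 120 x 18 x 4 mm; origin at its underside.
- opener: Bystander, not to be moved: blue plastic case-back opener lying on the desk, about 115 x 26 x 20 mm; origin at its underside.
- stand: Bystander, not to be moved: clear acrylic watch stand, 70 x 80 x 75 mm high; origin at its underside.
- loupe: Bystander, not to be moved: black eye loupe standing on the desk, 34 mm across, 30 mm high; origin at its underside.
- toolcup: Bystander, not to be moved: blue ceramic cup, 72 mm across, 85 mm high; origin at its underside.
There are look-alikes about, which are no part of the job. Of the things like the maple, leave any that is pink; of the rest the larger one is meant. Of the things shaped like the blue, the blue one is meant.

How it is judged (in metres and radians):
On the way, in this order (a step that is already met when the one before it is completed fails the run):
1. the maple half stands in pocket 1, let go (x of maple_mid in the frame of pocket1 between -0.01 and 0.01 m and y of maple_mid in the frame of pocket1 between -0.006 and 0.006 m and z of maple_mid in the frame of pocket1 between 0.0195 and 0.0255 m and angle between maple_mid's own z axis and vertical below 0.08 rad and angle between the x axis of maple_mid and the x axis of pocket1, either way round below 0.12 rad and contact force between the fingers and maple below 0.1 N), for 0.2 s.
2. the blue half stands in pocket 2, let go (x of blue_mid in the frame of pocket2 between -0.01 and 0.01 m and y of blue_mid in the frame of pocket1 between -0.006 and 0.006 m and z of blue_mid in the frame of pocket1 between 0.0195 and 0.0255 m and angle between blue_mid's own z axis and vertical below 0.08 rad and angle between the x axis of blue_mid and the x axis of pocket1, either way round below 0.12 rad and contact force between the fingers and blue below 0.1 N), for 0.2 s.
3. the jaw has been pumped onto the blue half (contact force between pad and blue above 1 N and contact force between the fingers and trigger above 1 N), for 0.1 s.
At the end, for the whole second after the job is handed in: Maple tight on the anvil (within 3 mm), blue tight on maple (4 mm), both upright on the bed and square (0.12 rad), not touched by the fingers; jaw presses blue with 4 to 22 N, halves press each other with over 3 N; fingers still push the trigger with over 4 N (x of maple_mid in the frame of pocket1 between 0 and 0.006 m and x of blue_mid in the frame of pocket1 between -0.031 and -0.023 m and y of maple_mid in the frame of pocket1 between -0.006 and 0.006 m and z of maple_mid in the frame of pocket1 between 0.0195 and 0.0255 m and angle between each of maple_mid, blue_mid's own z axis and vertical below 0.08 rad and angle between the x axis of each of maple_mid, blue_mid and the x axis of pocket1, either way round below 0.12 rad and contact force between the fingers and maple below 0.1 N and y of blue_mid in the frame of pocket1 between -0.006 and 0.006 m and z of blue_mid in the frame of pocket1 between 0.0195 and 0.0255 m and contact force between the fingers and blue below 0.1 N and contact force between pad and blue between 4 and 22 N and contact force between blue and maple above 3 N and contact force between the fingers and trigger above 4 N); the arm keeps its last pose, push and grip.
It fails at once if the jaw pressed the work with more than 30 N (contact force between pad and blue above 30 N).
It fails at once if the robot pushed the jaw or its bar directly (contact force between any of the arm, the fingers and jaw above 2 N).
It fails at once if another loose thing on the desk was moved by over 15 mm (distance of any of tweezers, opener, stand, loupe, toolcup from where it was at the start of the episode above 0.015 m).
It also fails if it takes over 72 s, if anything falls off the work surface, if the arm or the gripper's body presses on something with over 40 N, if the wrist force passes 120 N, or if a joint passes its speed limit or range.

## Working session

There is one attempt and no reset: what is moved stays moved. The work goes in short steps, Python scripts to look and compute and a tool call to move; the robot and the scene stay as the last step left them, time stands still between calls to the robot, and variables do not carry over. Pictures are saved under pics/ and viewed, at most 10 in all, crops included, and the job is handed in when it is done.

Besides the shell and the picture viewer there is one more tool, called after "Call:" as a command line: name --argument value ..., lists and objects as JSON in quotes. carry_out: Moves the arm, as the interface text tells. Its arguments: {"type":"object","properties":{"plan":{"type":"array","items":{"type":"object","properties":{"travel":{"type":"array","items":{"type":"number"}},"angular":{"type":"array","items":{"type":"number"}},"grip":{"type":"number"}}}},"grip_force":{"type":"number"}},"required":["plan"]}

```bash
mkdir -p pics; ls; python3 - <<'E'
from workcell import monitor,cams
import cv2,numpy as np
o=monitor.get_obs();print(o)
for n in("scene","top"):
    c=cams.camera(n);cv2.imwrite(f"pics/{n}0.png",c["frame"][:,:,::-1]);print(n,c["mtx"],c["view"],[k for k in c])
    np.savez(f"{n}.npz",mtx=c["mtx"],view=c["view"],frame=c["frame"])
E
```

```text
pics
{'time': 0.0, 'q': array([7.16764074e+01, 5.00932101e+00, 1.00334287e+01, 9.50979479e+01,
       1.34391631e-04, 9.00022888e+01]), 'qd': array([ 0.02521542, -0.03974639, -0.0695731 ,  0.09432883,  0.03985781,
        0.08261648]), 'joint_efforts': array([ 5.79599655e-04, -5.20388496e+01,  4.64799964e+01,  1.64557330e-02,
       -3.24959183e-05,  1.12498401e-05]), 'ee_pos': array([0.17284372, 0.5219122 , 0.24159093]), 'tcp_rot': array([-1.79926160e+02, -1.31441854e-04,  1.61674118e+02]), 'wrist_force': array([ 0.63978915,  0.33031953, -0.2778207 ]), 'torque': array([ 0.00967196, -0.01057809, -0.00223385]), 'grasp_force': 0.0, 'opening': 0.08548424441492394}
scene [[475.05281839   0.         250.19707579]
 [  0.         475.05281839 190.76840893]
 [  0.           0.           1.        ]] [[-0.61891476  0.78545301 -0.00284184  0.32440894]
 [-0.67043782 -0.52639415  0.52289802  0.29148061]
 [ 0.4092159   0.32553458  0.85239051 -1.33675129]
 [ 0.          0.          0.          1.        ]] ['frame', 'mtx', 'view']
top [[461.42076458   0.         256.6917857 ]
 [  0.         461.42076458 194.0822599 ]
 [  0.           0.           1.        ]] [[ 0.00814985 -0.99985791 -0.01475578 -0.03528812]
 [ 0.98666033  0.00564125  0.16269471 -0.49040813]
 [-0.16258835 -0.01588488  0.98656612 -1.26730575]
 [ 0.          0.          0.          1.        ]] ['frame', 'mtx', 'view']
```

View pics/scene0.png

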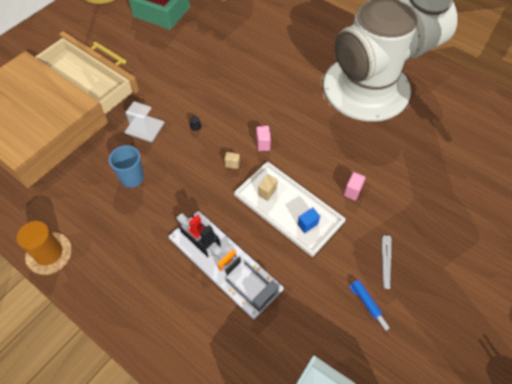

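View pics/top0.png

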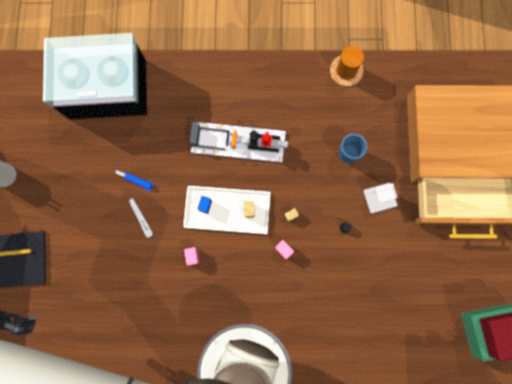

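The scene view shows maple (267,186) and blue (308,219) in the tray, with the clamp's anvil at lower right. In the top view maple is at (249,209), blue at (204,204), the clamp centre near (238,141) with the anvil to the left (+y). The small look-alike is outside the tray at (291,214).

```bash
cat > h.py <<'E'
import numpy as np,cv2
from scipy.spatial.transform import Rotation as R
def ray(c,uv):
    K=c["mtx"]; d=np.array([(uv[0]-K[0,2])/K[0,0],-(uv[1]-K[1,2])/K[1,1],-1.])
    return d
def view(c,obs=None):
    if "view" in c: return c["view"]
    T=np.eye(4);T[:3,:3]=R.from_euler("xyz",obs["tcp_rot"],degrees=True).as_matrix();T[:3,3]=obs["ee_pos"]
    return np.linalg.inv(T@c["T_tool_cam"])
def plane(c,V,uv,z):
    W=np.linalg.inv(V);d=W[:3,:3]@ray(c,uv);o=W[:3,3]
    return o+d*(z-o[2])/d[2]
def proj(c,V,p):
    q=V[:3,:3]@np.array(p)+V[:3,3];K=c["mtx"]
    return np.array([K[0,2]+K[0,0]*q[0]/-q[2],K[1,2]+K[1,1]*q[1]/q[2]])
E
python3 - <<'E'
from h import *
from workcell import monitor,cams
t=np.load("top.npz");V=t["view"]
for n,uv,z in[("maple",(249,209),.05),("blue",(204,204),.05),("anvil",(196,136),.055),("trig",(268,140),.09),("basecornerL",(192,153),.012),("TL",(195,122),.012),("TR",(287,131),.012),("BR",(284,162),.012)]: print(n,plane(t,V,uv,z).round(3))
o=monitor.get_obs();c=cams.camera("wrist");cv2.imwrite("pics/w0.png",c["frame"][:,:,::-1]);print(c["mtx"],c["T_tool_cam"].round(3))
E
```

```text
maple [ 0.447 -0.011  0.05 ]
blue [0.46  0.116 0.05 ]
anvil [0.656 0.143 0.055]
trig [ 0.635 -0.063  0.09 ]
basecornerL [0.617 0.16  0.012]
TL [0.712 0.154 0.012]
TR [ 0.685 -0.12   0.012]
BR [ 0.591 -0.111  0.012]
[[292.96292671   0.         258.85293376]
 [  0.         292.96292671 193.76136125]
 [  0.           0.           1.        ]] [[ 0.001  0.945  0.326  0.084]
 [ 1.    -0.001  0.001  0.001]
 [ 0.001  0.326 -0.945 -0.132]
 [ 0.     0.     0.     1.   ]]
```

Call:
carry_out --plan '[{"travel": [0.3, -0.35, 0.1], "angular": [0, 0, -0.3], "grip": 1}, {"travel": [0.6, -0.7, 0.2], "angular": [0, 0, -0.9], "grip": 1}, {"travel": [0.6, -0.7, 0.2], "angular": [0, 0, -0.9], "grip": 1}, {"travel": [0.6, -0.7, 0.2], "angular": [0, 0, -0.9], "grip": 1}, {"travel": [0.6, -0.7, 0.2], "angular": [0, 0, -0.9], "grip": 1}, {"travel": [0.6, -0.7, 0.2], "angular": [0, 0, -0.9], "grip": 1}, {"travel": [0.6, -0.7, 0.2], "angular": [0, 0, -0.9], "grip": 1}, {"travel": [0.6, -0.7, 0.2], "angular": [0, 0, -0.9], "grip": 1}]'

```text
time: 0.82
ee_pos: [0.3558, 0.3086, 0.3037]
tcp_rot: [179.9, 0.1, 135.6]
wrist_force: [0.0, -0.3, 0.3]
opening: 0.0852
grasp_force: 0.0
```

Call:
carry_out --plan '[{"travel": [0.6, -0.6, 0], "angular": [0, 0, -0.9], "grip": 1}, {"travel": [0.6, -0.6, 0], "angular": [0, 0, -0.9], "grip": 1}, {"travel": [0.6, -0.6, 0], "angular": [0, 0, -0.9], "grip": 1}, {"travel": [0.6, -0.6, 0], "angular": [0, 0, -0.9], "grip": 1}, {"travel": [0.6, -0.6, 0], "angular": [0, 0, -0.9], "grip": 1}, {"travel": [0.6, -0.6, 0], "angular": [0, 0, -0.9], "grip": 1}, {"travel": [0.6, -0.6, 0], "angular": [0, 0, -0.9], "grip": 1}, {"travel": [0.6, -0.6, 0], "angular": [0, 0, -0.9], "grip": 1}]'

```text
time: 1.48
ee_pos: [0.534, 0.1306, 0.3009]
tcp_rot: [-179.9, -0.0, 109.9]
wrist_force: [0.5, -0.6, -0.1]
opening: 0.0852
grasp_force: 0.0
```

Call:
carry_out --plan '[{"travel": [0, -0.1, 0], "angular": [0, 0, -0.877], "grip": 1}, {"travel": [0, -0.1, 0], "angular": [0, 0, -0.877], "grip": 1}, {"travel": [0, -0.1, 0], "angular": [0, 0, -0.877], "grip": 1}, {"travel": [0, -0.1, 0], "angular": [0, 0, -0.877], "grip": 1}, {"travel": [0, -0.1, 0], "angular": [0, 0, -0.877], "grip": 1}, {"travel": [0, -0.1, 0], "angular": [0, 0, -0.877], "grip": 1}]'

```text
time: 1.98
ee_pos: [0.5323, 0.1032, 0.3025]
tcp_rot: [180.0, -0.0, 85.2]
wrist_force: [0.6, 0.0, -1.1]
opening: 0.0854
grasp_force: 0.0
```

```bash
python3 - <<'E'
from h import *
from workcell import monitor,cams
o=monitor.get_obs();print(o["time"],o["ee_pos"],o["tcp_rot"],o["q"])
c=cams.camera("wrist");cv2.imwrite("pics/w1.png",c["frame"][:,:,::-1])
np.savez("w1.npz",mtx=c["mtx"],view=view(c,o),frame=c["frame"])
E
```

```text
1.9833 [0.5322549  0.10324244 0.30245622] [ 1.79996491e+02 -1.29814322e-02  8.52036899e+01] [1.09716131e+01 5.74473654e+00 1.76977964e+01 1.01946155e+02
 1.15394280e-02 1.05767924e+02]
```

View pics/w1.png

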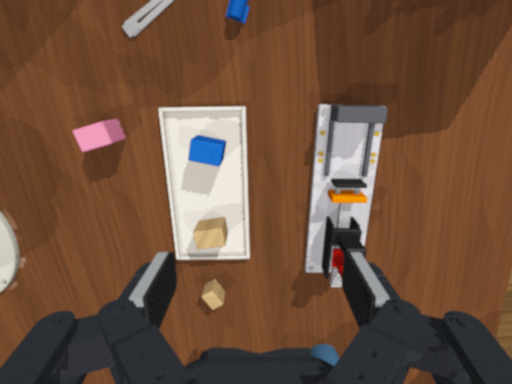

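The wrist view shows blue (207,150) and maple (211,233) in the tray. The clamp has its anvil at (358,113), brass dots near x≈321/376, the orange jaw at (347,197) and the trigger at (338,262), partly hidden by a finger.

```bash
python3 - <<'E'
from h import *
t=np.load("w1.npz");V=t["view"];f=t["frame"];hsv=cv2.cvtColor(f,cv2.COLOR_RGB2HSV)
big=cv2.resize(f,None,fx=4,fy=4,interpolation=cv2.INTER_CUBIC)
a=big[400:1060,620:1000];b=big[400:1200,1200:1600]
im=np.zeros((600,800,3),np.uint8)
im[:,:345]=cv2.resize(a,(345,600));im[:,350:650]=cv2.resize(b,(300,600))
cv2.imwrite("pics/crop1.png",im[:,:,::-1])
for uv in[(207,143),(200,160),(215,228),(200,235),(222,235),(207,238)]:print(uv,f[uv[1],uv[0]],hsv[uv[1],uv[0]])
E
```

```text
(207, 143) [ 29 115 205] [105 219 205]
(200, 160) [ 31 114 203] [105 216 203]
(215, 228) [188 159 109] [ 19 107 188]
(200, 235) [214 184 130] [ 19 100 214]
(222, 235) [201 171 118] [ 19 105 201]
(207, 238) [211 180 127] [ 19 102 211]
```

View pics/crop1.png

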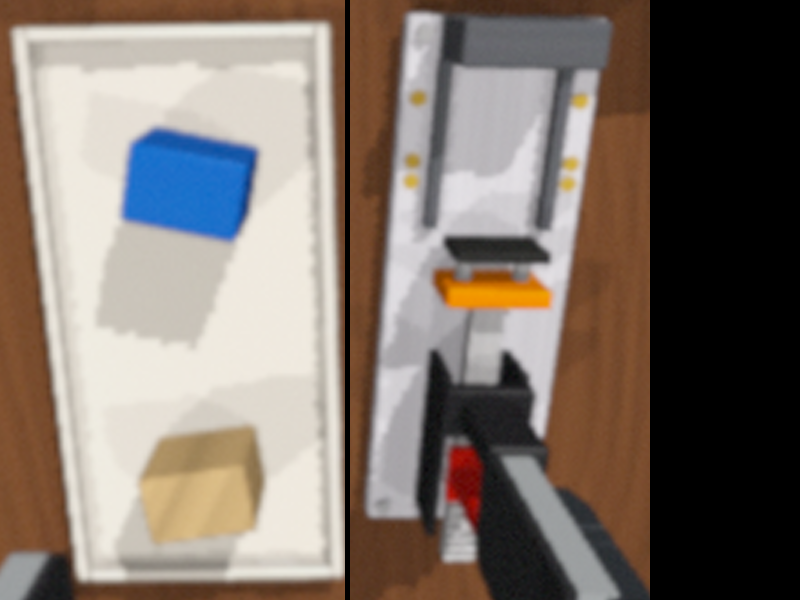

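The crop shows blue's top-face corners near (135,145), (250,160), (236,240), (124,218). Maple's are near (142,483), (245,465), (257,530), (155,543). The brass dots (one dot at y≈100, two at y≈162/183) are clear.

```bash
python3 - <<'E'
from h import *
t=np.load("w1.npz");V=t["view"]
A=lambda u,v,z:plane(t,V,(155+u/3.632-.375,100+v/3.636-.375),z)
B=lambda u,v,z:plane(t,V,(300+(u-350)/3-.375,100+v/3-.375),z)
for n,P in[("blue",[(133,145),(250,160),(236,240),(124,218)]),("maple",[(142,483),(245,465),(257,530),(155,543)])]:
    Q=np.array([A(*p,.05)[:2] for p in P]);print(n,Q.round(4).tolist(),Q.mean(0).round(4),[np.round(1e3*np.linalg.norm(Q[i]-Q[i-1]),1) for i in range(4)],[np.degrees(np.arctan2(*(Q[i]-Q[i-1])[::-1])).round(1) for i in range(4)])
D=[B(*p,.012)[:2] for p in[(418,98),(580,101),(412,160),(571,163),(411,181),(567,184)]]
for d in D:print(d.round(4))
p1=(D[0]+D[1])/2;p2=(D[2]+D[3]+D[4]+D[5])/4
L=[B(406,12,.012)[:2],B(366,515,.012)[:2]]
d=L[0]-L[1];print("p1",p1,"p2",p2,"dist",np.linalg.norm(p1-p2),np.degrees(np.arctan2(*(p1-p2)[::-1])),"edge",L,np.linalg.norm(d),np.degrees(np.arctan2(d[1],d[0])),"cross",[np.degrees(np.arctan2(*(D[i]-D[i+1])[::-1])) for i in(0,2,4)])
print("trayTL",A(12,30,.014),"TR",A(330,22,.014),"BL",A(80,580,.014),"BR",A(345,578,.014))
s=np.load("scene.npz");
for p in [(*p1,.012),(*p2,.012)]:print(proj(s,s["view"],p))
E
```

```text
blue [[0.4471, 0.1373], [0.4883, 0.1284], [0.4795, 0.0996], [0.4396, 0.1112]] [0.4636 0.1191] [np.float64(27.2), np.float64(42.1), np.float64(30.2), np.float64(41.6)] [np.float64(73.9), np.float64(-12.1), np.float64(-106.9), np.float64(163.8)]
maple [[0.4294, 0.0039], [0.4715, 0.0083], [0.4728, -0.021], [0.4305, -0.0235]] [ 0.451  -0.0081] [np.float64(27.4), np.float64(42.3), np.float64(29.3), np.float64(42.3)] [np.float64(92.2), np.float64(6.1), np.float64(-87.5), np.float64(-176.6)]
[0.6251 0.1269]
[0.7016 0.1191]
[0.6218 0.0974]
[0.6986 0.0896]
[0.6212 0.0871]
[0.6972 0.0793]
p1 [0.66334031 0.12301422] p2 [0.65970715 0.08834029] dist 0.034863757182287396 84.01832680961319 edge [array([0.62009463, 0.16640281]), array([ 0.59325063, -0.10132046])] 0.2690656994386107 84.27422033875305 cross [np.float64(174.19711399130924), np.float64(174.15719749746555), np.float64(174.12904340274832)]
trayTL [0.39948555 0.17923522 0.014     ] TR [0.51999299 0.17211003 0.014     ] BL [ 0.3834656  -0.05928186  0.014     ] BR [ 0.50316515 -0.06813578  0.014     ]
[255.08582781 289.8607798 ]
[243.47641382 279.06715191]
```

Call:
carry_out --plan '[{"travel": [-0.272, -0.37, -0.5], "angular": [0, 0, 0.265], "grip": 1}, {"travel": [-0.272, -0.37, -0.5], "angular": [0, 0, 0.265], "grip": 1}, {"travel": [-0.272, -0.37, -0.5], "angular": [0, 0, 0.265], "grip": 1}, {"travel": [-0.272, -0.37, -0.5], "angular": [0, 0, 0.265], "grip": 1}, {"travel": [-0.272, -0.37, -0.5], "angular": [0, 0, 0.265], "grip": 1}, {"travel": [-0.272, -0.37, -0.5], "angular": [0, 0, 0.265], "grip": 1}, {"travel": [-0.272, -0.37, -0.5], "angular": [0, 0, 0.265], "grip": 1}, {"travel": [-0.272, -0.37, -0.5], "angular": [0, 0, 0.265], "grip": 1}]'

```text
time: 2.7
ee_pos: [0.4519, -0.0085, 0.1534]
tcp_rot: [179.9, -0.0, 92.6]
wrist_force: [1.1, 0.1, 0.8]
opening: 0.0856
grasp_force: 0.0
```

```bash
python3 - <<'E'
from h import *
from workcell import monitor,cams
o=monitor.get_obs();print(o["time"],o["ee_pos"],o["tcp_rot"])
c=cams.camera("wrist");f=c["frame"];V=view(c,o)
hsv=cv2.cvtColor(f,cv2.COLOR_RGB2HSV);m=cv2.inRange(hsv,(14,70,150),(25,150,255))
m2=np.zeros_like(m)
# project expected top corners
for s in[(.4294,.0039),(.4715,.0083),(.4728,-.021),(.4305,-.0235)]:
    print(proj(c,V,(*s,.05)).round(1)); cv2.circle(f,tuple(int(x) for x in proj(c,V,(*s,.05))),2,(255,0,0),-1)
cv2.imwrite("pics/w2.png",f[:,:,::-1])
E
```

```text
2.7 [ 0.45191087 -0.00845555  0.15338096] [ 1.79893744e+02 -8.17305207e-03  9.26491084e+01]
[231.6 182.6]
[282.2 179.8]
[281.2 212.3]
[232.4 212.9]
```

View pics/w2.png

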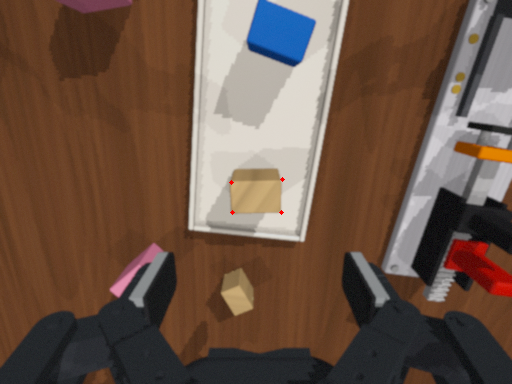

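The red markers sit on maple's top-face corners and the block is square to the image, so I'm descending to grasp it.

Call:
carry_out --plan '[{"travel": [-0.003, 0, -0.13], "angular": [0, 0, 0], "grip": 1}, {"travel": [-0.003, 0, -0.26], "angular": [0, 0, 0], "grip": 1}, {"travel": [-0.003, 0, -0.36], "angular": [0, 0, 0], "grip": 1}, {"travel": [-0.003, 0, -0.42], "angular": [0, 0, 0], "grip": 1}, {"travel": [-0.003, 0, -0.42], "angular": [0, 0, 0], "grip": 1}, {"travel": [-0.003, 0, -0.42], "angular": [0, 0, 0], "grip": -0.5}, {"travel": [-0.003, 0, -0.42], "angular": [0, 0, 0], "grip": -0.5}, {"travel": [-0.003, 0, -0.42], "angular": [0, 0, 0], "grip": -0.5}]' --grip_force 25

```text
time: 3.42
ee_pos: [0.4521, -0.0086, 0.0286]
tcp_rot: [179.8, 0.0, 92.6]
wrist_force: [-0.5, 0.1, 1.1]
opening: 0.0516
grasp_force: 0.0
```

Call:
carry_out --plan '[{"travel": [0, 0, 0], "angular": [0, 0, 0], "grip": -0.5}, {"travel": [0, 0, 0], "angular": [0, 0, 0], "grip": -0.5}, {"travel": [0, 0, 0], "angular": [0, 0, 0], "grip": -0.5}, {"travel": [0, 0, 0], "angular": [0, 0, 0], "grip": -0.5}]'

```text
time: 3.75
ee_pos: [0.4518, -0.0088, 0.0284]
tcp_rot: [179.8, -0.0, 92.6]
wrist_force: [-0.7, 1.2, 7.2]
opening: 0.0437
grasp_force: 26.1
```

Call:
carry_out --plan '[{"travel": [0, 0, 0.13], "angular": [0, 0, 0], "grip": -0.5}, {"travel": [0, 0, 0.26], "angular": [0, 0, 0], "grip": -0.5}, {"travel": [0, 0, 0.36], "angular": [0, 0, 0], "grip": -0.5}, {"travel": [0.12, 0.07, 0.36], "angular": [0, 0, -0.1], "grip": -0.5}, {"travel": [0.24, 0.14, 0.36], "angular": [0, 0, -0.2], "grip": -0.5}, {"travel": [0.36, 0.21, 0.36], "angular": [0, 0, -0.295], "grip": -0.5}, {"travel": [0.48, 0.28, 0.36], "angular": [0, 0, -0.295], "grip": -0.5}, {"travel": [0.6, 0.36, 0.36], "angular": [0, 0, -0.295], "grip": -0.5}]'

```text
time: 4.42
ee_pos: [0.631, 0.0992, 0.135]
tcp_rot: [179.9, -0.0, 84.1]
wrist_force: [0.9, -0.3, -0.3]
opening: 0.0434
grasp_force: 26.3
```

Call:
carry_out --plan '[{"travel": [0.104, 0.074, 0], "angular": [0, 0, 0], "grip": -0.5}, {"travel": [0.104, 0.074, 0], "angular": [0, 0, 0], "grip": -0.5}, {"travel": [0.104, 0.074, 0], "angular": [0, 0, 0], "grip": -0.5}, {"travel": [0.104, 0.074, 0], "angular": [0, 0, 0], "grip": -0.5}]'

```text
time: 4.75
ee_pos: [0.6601, 0.1204, 0.1343]
tcp_rot: [-180.0, 0.0, 84.1]
wrist_force: [0.4, -0.3, -0.4]
opening: 0.0434
grasp_force: 26.3
```

```bash
python3 - <<'E'
from h import *
from workcell import monitor,cams
o=monitor.get_obs();print(o["time"],o["ee_pos"],o["tcp_rot"],o["opening"])
c=cams.camera("wrist");f=c["frame"];V=view(c,o)
np.savez("w3.npz",mtx=c["mtx"],view=V,frame=f)
f=f.copy()
for s in[(.6251,.1269),(.7016,.1191),(.6218,.0974),(.6986,.0896)]:
    cv2.circle(f,tuple(int(x) for x in proj(c,V,(*s,.012))),1,(255,0,0),-1)
cv2.imwrite("pics/w3.png",cv2.resize(f[:,:,::-1],(784,588)))
E
```

```text
4.75 [0.66009957 0.12038535 0.1342805 ] [-1.79971248e+02  1.20752463e-02  8.41424670e+01] 0.04343783607295995
```

View pics/w3.png

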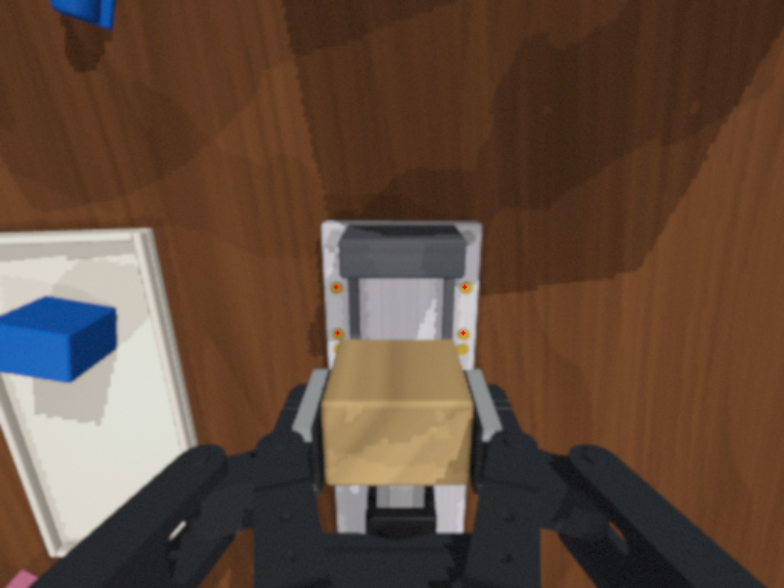

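Maple is held squarely, and the red marks fall on the brass dots at (336,287), (465,287), (337,333) and (463,333), so the pocket estimate holds.

Call:
carry_out --plan '[{"travel": [0.01, 0.003, 0], "angular": [0, 0, 0], "grip": -0.5}, {"travel": [0.01, 0.003, -0.08], "angular": [0, 0, 0], "grip": -0.5}, {"travel": [0.01, 0.003, -0.16], "angular": [0, 0, 0], "grip": -0.5}, {"travel": [0.01, 0.003, -0.22], "angular": [0, 0, 0], "grip": -0.5}, {"travel": [0.01, 0.003, -0.27], "angular": [0, 0, 0], "grip": -0.5}, {"travel": [0.01, 0.003, -0.3], "angular": [0, 0, 0], "grip": -0.5}, {"travel": [0.01, 0.003, -0.31], "angular": [0, 0, 0], "grip": -0.5}, {"travel": [0.01, 0.003, -0.31], "angular": [0, 0, 0], "grip": -0.5}]'

```text
time: 5.47
ee_pos: [0.663, 0.1209, 0.0417]
tcp_rot: [180.0, -0.0, 84.1]
wrist_force: [-0.5, 1.2, -0.4]
opening: 0.0434
grasp_force: 26.3
```

Call:
carry_out --plan '[{"travel": [0, 0, -0.01], "angular": [0, 0, 0], "grip": -0.5}, {"travel": [0, 0, -0.016], "angular": [0, 0, 0], "grip": -0.5}, {"travel": [0, 0, -0.02], "angular": [0, 0, 0], "grip": -0.5}, {"travel": [0, 0, -0.02], "angular": [0, 0, 0], "grip": -0.5}]'

```text
time: 5.8
ee_pos: [0.6634, 0.1214, 0.0356]
tcp_rot: [180.0, -0.0, 84.1]
wrist_force: [-0.2, 0.4, -0.8]
opening: 0.0435
grasp_force: 26.3
```

Call:
carry_out --plan '[{"travel": [0, 0, -0.001], "angular": [0, 0, 0], "grip": -0.5}, {"travel": [0, 0, -0.001], "angular": [0, 0, 0], "grip": 1}, {"travel": [0, 0, -0.001], "angular": [0, 0, 0], "grip": 1}, {"travel": [0, 0, -0.001], "angular": [0, 0, 0], "grip": 1}, {"travel": [0, 0, -0.001], "angular": [0, 0, 0], "grip": 1}, {"travel": [0, 0, -0.001], "angular": [0, 0, 0], "grip": 1}, {"travel": [0, 0, 0.06], "angular": [0, 0, 0], "grip": 1}, {"travel": [0, 0, 0.15], "angular": [0, 0, 0], "grip": 1}]'

```text
time: 6.47
ee_pos: [0.6616, 0.121, 0.0776]
tcp_rot: [-179.7, 0.1, 84.1]
wrist_force: [0.3, 0.4, -0.9]
opening: 0.0854
grasp_force: 0.0
```

Call:
carry_out --plan '[{"travel": [0, 0, 0.13], "angular": [0, 0, 0], "grip": 1}, {"travel": [0, 0, 0.26], "angular": [0, 0, 0], "grip": 1}, {"travel": [0, 0, 0.35], "angular": [0, 0, 0], "grip": 1}, {"travel": [0, 0, 0.35], "angular": [0, 0, 0], "grip": 1}, {"travel": [0, 0, 0.35], "angular": [0, 0, 0], "grip": 1}]'

```text
time: 6.88
ee_pos: [0.6641, 0.1215, 0.1877]
tcp_rot: [179.8, -0.1, 84.1]
wrist_force: [0.5, -0.2, -0.7]
opening: 0.0855
grasp_force: 0.0
```

```bash
python3 - <<'E'
from h import *
from workcell import monitor,cams
o=monitor.get_obs();print(o["time"],o["ee_pos"],o["tcp_rot"],o["opening"])
c=cams.camera("wrist");f=c["frame"];V=view(c,o)
f=f.copy()
e=np.array([.102,.995]);n=np.array([-.995,.102]);p1=np.array([.6633,.1230])
for dx,dy in[(15,22),(15,-22),(-15,22),(-15,-22)]:
    p=p1+e*(dx-1)/1e3+n*dy/1e3
    cv2.circle(f,tuple(int(round(x)) for x in proj(c,V,(*p,.057))),1,(255,0,0),-1)
b=[(.4471,.1373),(.4883,.1284),(.4795,.0996),(.4396,.1112)]
for s in b: cv2.circle(f,tuple(int(round(x)) for x in proj(c,V,(*s,.05))),1,(255,0,0),-1)
cv2.imwrite("pics/w4.png",cv2.resize(f[60:360,40:440,::-1],(800,600)))
E
```

```text
6.8833 [0.66412813 0.12146691 0.18767415] [ 1.79779277e+02 -6.45892187e-02  8.41293559e+01] 0.08553230810894473
```

View pics/w4.png

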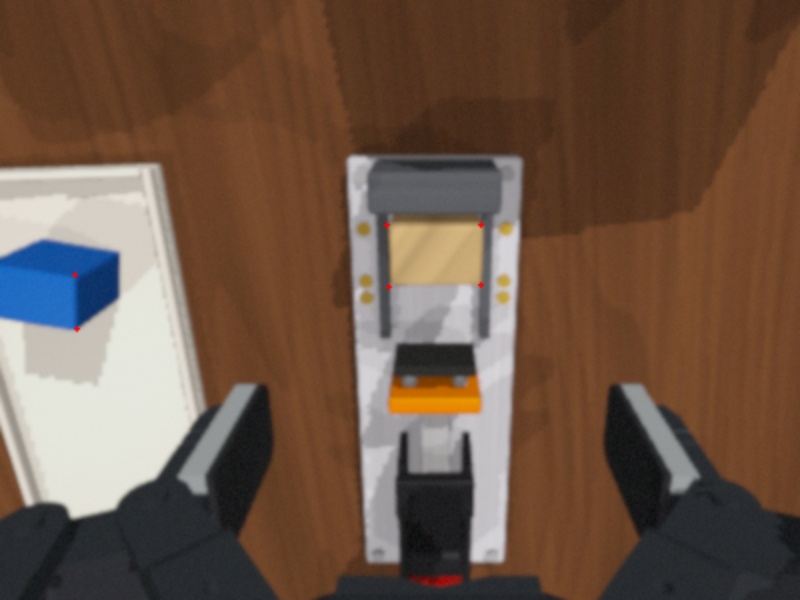

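Maple stands in pocket 1, square, with its top corners on the red marks (±1 px) and a gap to the anvil. Blue's marks agree as well, so blue is next.

Call:
carry_out --plan '[{"travel": [-0.13, 0, 0], "angular": [0, 0, -0.2], "grip": 1}, {"travel": [-0.26, 0, 0], "angular": [0, 0, -0.328], "grip": 1}, {"travel": [-0.39, -0.008, 0], "angular": [0, 0, -0.328], "grip": 1}, {"travel": [-0.52, -0.008, 0], "angular": [0, 0, -0.328], "grip": 1}, {"travel": [-0.668, -0.008, -0.05], "angular": [0, 0, -0.328], "grip": 1}, {"travel": [-0.668, -0.008, -0.15], "angular": [0, 0, -0.328], "grip": 1}, {"travel": [-0.668, -0.008, -0.2], "angular": [0, 0, -0.328], "grip": 1}, {"travel": [-0.668, -0.008, -0.2], "angular": [0, 0, -0.328], "grip": 1}]'

```text
time: 7.6
ee_pos: [0.4599, 0.1184, 0.1209]
tcp_rot: [-179.7, 0.2, 74.8]
wrist_force: [-0.1, -0.3, 0.0]
opening: 0.0852
grasp_force: 0.0
```

Call:
carry_out --plan '[{"travel": [0, 0, 0], "angular": [0, 0, 0], "grip": 1}, {"travel": [0, 0, -0.13], "angular": [0, 0, 0], "grip": 1}, {"travel": [0, 0, -0.24], "angular": [0, 0, 0], "grip": 1}, {"travel": [0, 0, -0.31], "angular": [0, 0, 0], "grip": 1}, {"travel": [0, 0, -0.325], "angular": [0, 0, 0], "grip": 1}, {"travel": [0, 0, -0.325], "angular": [0, 0, 0], "grip": 1}]'

```text
time: 8.1
ee_pos: [0.4626, 0.1187, 0.0272]
tcp_rot: [-179.9, 0.1, 74.7]
wrist_force: [0.2, 0.2, -0.5]
opening: 0.0854
grasp_force: 0.0
```

Call:
carry_out --plan '[{"travel": [0, 0, 0], "angular": [0, 0, 0], "grip": -0.5}, {"travel": [0, 0, 0], "angular": [0, 0, 0], "grip": -0.5}, {"travel": [0, 0, 0], "angular": [0, 0, 0], "grip": -0.5}, {"travel": [0, 0, 0], "angular": [0, 0, 0], "grip": -0.5}, {"travel": [0, 0, 0], "angular": [0, 0, 0], "grip": -0.5}, {"travel": [0, 0, 0], "angular": [0, 0, 0], "grip": -0.5}, {"travel": [0, 0, 0], "angular": [0, 0, 0], "grip": -0.5}]'

```text
time: 8.68
ee_pos: [0.4638, 0.1192, 0.0294]
tcp_rot: [179.9, -0.1, 74.7]
wrist_force: [-0.6, -0.6, 6.5]
opening: 0.0435
grasp_force: 26.6
```

Call:
carry_out --plan '[{"travel": [0, 0, 0.13], "angular": [0, 0, 0], "grip": -0.5}, {"travel": [0, 0, 0.26], "angular": [0, 0, 0.1], "grip": -0.5}, {"travel": [0.05, 0, 0.36], "angular": [0, 0, 0.2], "grip": -0.5}, {"travel": [0.18, -0.03, 0.36], "angular": [0, 0, 0.33], "grip": -0.5}, {"travel": [0.31, -0.06, 0.36], "angular": [0, 0, 0.33], "grip": -0.5}, {"travel": [0.44, -0.09, 0.36], "angular": [0, 0, 0.33], "grip": -0.5}, {"travel": [0.56, -0.1, 0.36], "angular": [0, 0, 0.33], "grip": -0.5}, {"travel": [0.653, -0.105, 0.36], "angular": [0, 0, 0.33], "grip": -0.5}]'

```text
time: 9.35
ee_pos: [0.6611, 0.0865, 0.1355]
tcp_rot: [180.0, -0.0, 84.1]
wrist_force: [0.4, 0.9, -1.0]
opening: 0.0437
grasp_force: 26.4
```

Call:
carry_out --plan '[{"travel": [0, 0, 0], "angular": [0, 0, 0], "grip": -0.5}, {"travel": [0, 0, 0], "angular": [0, 0, 0], "grip": -0.5}, {"travel": [0, 0, -0.1], "angular": [0, 0, 0], "grip": -0.5}, {"travel": [0, 0, -0.18], "angular": [0, 0, 0], "grip": -0.5}, {"travel": [0, 0, -0.18], "angular": [0, 0, 0], "grip": -0.5}, {"travel": [0, 0, -0.18], "angular": [0, 0, 0], "grip": -0.5}]'

```text
time: 9.85
ee_pos: [0.6573, 0.0875, 0.0816]
tcp_rot: [-179.9, 0.0, 84.2]
wrist_force: [1.4, -0.1, -0.3]
opening: 0.0436
grasp_force: 26.4
```

Call:
carry_out --plan '[{"travel": [0.004, 0, 0], "angular": [0, 0, 0], "grip": -0.5}, {"travel": [0.004, 0, 0], "angular": [0, 0, 0], "grip": -0.5}, {"travel": [0.004, 0, -0.05], "angular": [0, 0, 0], "grip": -0.5}, {"travel": [0.004, 0, -0.09], "angular": [0, 0, 0], "grip": -0.5}, {"travel": [0.004, 0, -0.12], "angular": [0, 0, 0], "grip": -0.5}, {"travel": [0.004, 0, -0.13], "angular": [0, 0, 0], "grip": -0.5}, {"travel": [0.004, 0, -0.13], "angular": [0, 0, 0], "grip": -0.5}, {"travel": [0.004, 0, -0.13], "angular": [0, 0, 0], "grip": -0.5}]'

```text
time: 10.52
ee_pos: [0.66, 0.0874, 0.043]
tcp_rot: [-180.0, 0.0, 84.2]
wrist_force: [-1.0, 1.2, -1.7]
opening: 0.0435
grasp_force: 26.5
```

Call:
carry_out --plan '[{"travel": [0, 0, -0.01], "angular": [0, 0, 0], "grip": -0.5}, {"travel": [0, 0, -0.016], "angular": [0, 0, 0], "grip": -0.5}, {"travel": [0, 0, -0.021], "angular": [0, 0, 0], "grip": -0.5}, {"travel": [0, 0, -0.021], "angular": [0, 0, 0], "grip": -0.5}, {"travel": [0, 0, -0.021], "angular": [0, 0, 0], "grip": -0.5}]'

```text
time: 10.93
ee_pos: [0.66, 0.0874, 0.0366]
tcp_rot: [180.0, -0.0, 84.2]
wrist_force: [0.2, 0.4, -1.5]
opening: 0.0435
grasp_force: 26.5
```

Call:
carry_out --plan '[{"travel": [0, 0, -0.002], "angular": [0, 0, 0], "grip": -0.5}, {"travel": [0, 0, -0.002], "angular": [0, 0, 0], "grip": 1}, {"travel": [0, 0, -0.002], "angular": [0, 0, 0], "grip": 1}, {"travel": [0, 0, -0.002], "angular": [0, 0, 0], "grip": 1}, {"travel": [0, 0, -0.002], "angular": [0, 0, 0], "grip": 1}, {"travel": [0, 0, -0.002], "angular": [0, 0, 0], "grip": 1}, {"travel": [0, 0, 0.06], "angular": [0, 0, 0], "grip": 1}, {"travel": [0, 0, 0.15], "angular": [0, 0, 0], "grip": 1}]'

```text
time: 11.6
ee_pos: [0.6583, 0.0872, 0.0789]
tcp_rot: [-179.7, 0.1, 84.2]
wrist_force: [0.9, 0.1, 0.0]
opening: 0.0853
grasp_force: 0.0
```

Call:
carry_out --plan '[{"travel": [0, 0, 0.13], "angular": [0, 0, 0], "grip": 1}, {"travel": [0, 0, 0.26], "angular": [0, 0, 0], "grip": 1}, {"travel": [0, 0, 0.35], "angular": [0, 0, 0], "grip": 1}, {"travel": [0, 0, 0.35], "angular": [0, 0, 0], "grip": 1}, {"travel": [0, 0, 0.35], "angular": [0, 0, 0], "grip": 1}]'

```text
time: 12.02
ee_pos: [0.6609, 0.0875, 0.1888]
tcp_rot: [179.8, -0.1, 84.2]
wrist_force: [-0.4, -0.5, -0.5]
opening: 0.0856
grasp_force: 0.0
```

```bash
python3 - <<'E'
from h import *
from workcell import monitor,cams
o=monitor.get_obs();print(o["time"],o["ee_pos"],o["tcp_rot"],o["opening"],o["q"].round(1))
c=cams.camera("wrist");f=c["frame"];V=view(c,o)
np.savez("w5.npz",mtx=c["mtx"],view=V,frame=f);f=f.copy()
e=np.array([.102,.995]);n=np.array([-.995,.102])
C=np.array([.6633,.1230])-.082*e
print("clamp origin",C)
for x,y,z in[(96,22,57),(96,-22,57),(62,22,57),(62,-22,57),(32,22,57),(32,-22,57),(-55,14,100),(-55,-14,100),(-105,14,100),(-105,-14,100),(-70,14,100),(-70,-14,100)]:
    p=C+(e*x+n*y)/1e3
    cv2.circle(f,tuple(int(round(v)) for v in proj(c,V,(*p,z/1e3))),1,(0,255,0),-1)
print(C-.08*e)
cv2.imwrite("pics/w5.png",cv2.resize(f[84:384,60:460,::-1],(800,600)))
E
```

```text
12.0167 [0.66086171 0.08750397 0.18879959] [ 1.79778272e+02 -5.16460052e-02  8.41831515e+01] 0.08555292520520469 [  7.5  20.6  22.5  91.7  -0.  103.4]
clamp origin [0.654936 0.04141 ]
[ 0.646776 -0.03819 ]
```

View pics/w5.png

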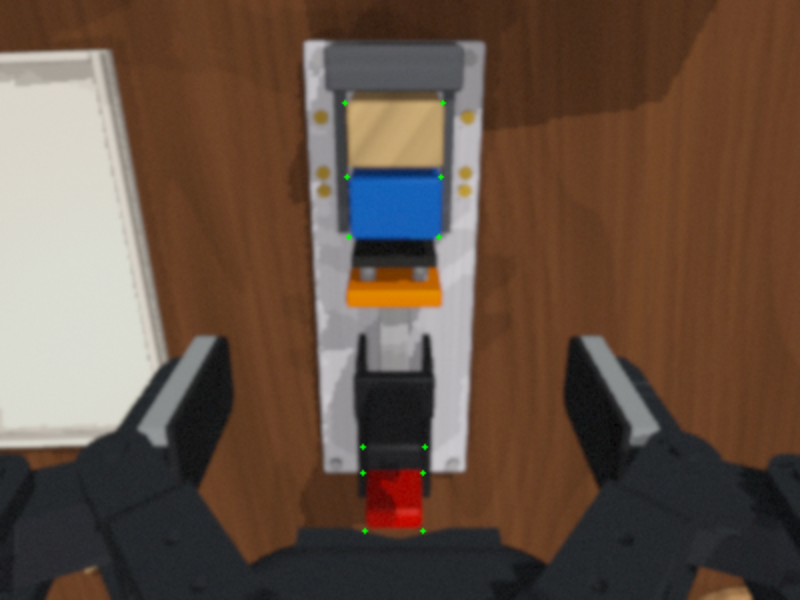

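Blue stands in pocket 2, square behind maple with a gap on each side. The grip post top (row 447-470) and the red blade (back edge row 527) match the projected marks. Next I turn the gripper 90° and move over the trigger.

Call:
carry_out --plan '[{"travel": [-0.01, -0.1, 0], "angular": [0, 0, -0.25], "grip": 1}, {"travel": [-0.02, -0.2, 0], "angular": [0, 0, -0.5], "grip": 1}, {"travel": [-0.03, -0.3, 0], "angular": [0, 0, -0.75], "grip": 1}, {"travel": [-0.043, -0.392, 0], "angular": [0, 0, -1], "grip": 1}, {"travel": [-0.043, -0.392, 0], "angular": [0, 0, -1], "grip": 1}]'

```text
time: 12.48
ee_pos: [0.6458, -0.0345, 0.1846]
tcp_rot: [-179.9, 0.1, 54.9]
wrist_force: [0.6, -0.0, -0.1]
opening: 0.0855
grasp_force: 0.0
```

Call:
carry_out --plan '[{"travel": [0, 0, 0], "angular": [0, 0, -1], "grip": 1}, {"travel": [0, 0, 0], "angular": [0, 0, -1], "grip": 1}, {"travel": [0, 0, 0], "angular": [0, 0, -1], "grip": 1}, {"travel": [0, 0, 0], "angular": [0, 0, -1], "grip": 1}, {"travel": [0, 0, 0], "angular": [0, 0, -1], "grip": 1}]'

```text
time: 12.9
ee_pos: [0.6466, -0.0298, 0.1848]
tcp_rot: [-179.9, 0.1, 26.6]
wrist_force: [0.2, -0.3, 0.1]
opening: 0.0856
grasp_force: 0.0
```

Call:
carry_out --plan '[{"travel": [0, 0, 0], "angular": [0, 0, -1], "grip": 1}, {"travel": [0, 0, 0], "angular": [0, 0, -1], "grip": 1}, {"travel": [0, 0, 0], "angular": [0, 0, -1], "grip": 1}, {"travel": [0, 0, 0], "angular": [0, 0, -1], "grip": 1}, {"travel": [0, 0, 0], "angular": [0, 0, -1], "grip": 1}]'

```text
time: 13.32
ee_pos: [0.6467, -0.0298, 0.1853]
tcp_rot: [-180.0, 0.1, -1.8]
wrist_force: [0.2, -0.2, -0.6]
opening: 0.0855
grasp_force: 0.0
```

Call:
carry_out --plan '[{"travel": [0, 0, 0], "angular": [0, 0, -0.143], "grip": 1}, {"travel": [0, 0, 0], "angular": [0, 0, -0.143], "grip": 1}, {"travel": [0, 0, 0], "angular": [0, 0, -0.143], "grip": 1}]'

```text
time: 13.57
ee_pos: [0.6457, -0.0458, 0.1858]
tcp_rot: [-179.3, 0.1, -3.9]
wrist_force: [0.1, -0.1, -0.3]
opening: 0.0853
grasp_force: 0.0
```

Call:
carry_out --plan '[{"travel": [0, 0, 0], "angular": [0, 0, 0], "grip": 1}, {"travel": [0, 0, 0], "angular": [0, 0, 0], "grip": 1}]'

```text
time: 13.73
ee_pos: [0.6458, -0.0451, 0.1862]
tcp_rot: [-179.3, 0.0, -4.1]
wrist_force: [-0.1, -0.2, -0.7]
opening: 0.0856
grasp_force: 0.0
```

```bash
python3 - <<'E'
from h import *
from workcell import monitor,cams
o=monitor.get_obs();print(o["time"],o["ee_pos"],o["tcp_rot"],o["opening"],o["q"].round(1),o["qd"].round(1))
c=cams.camera("wrist");f=c["frame"];V=view(c,o)
f=f.copy()
e=np.array([.102,.995]);n=np.array([-.995,.102]);C=np.array([.6549,.0414])
for x,y,z in[(82,38,12),(82,-38,12),(-55,14,100),(-55,-14,100),(-105,14,100),(-105,-14,100)]:
    p=C+(e*x+n*y)/1e3
    q=proj(c,V,(*p,z/1e3));print(x,y,q.round(0));cv2.circle(f,tuple(int(round(v)) for v in q),1,(0,255,0),-1)
cv2.imwrite("pics/w6.png",f[:,:,::-1])
d=o["ee_pos"][:2]-C;print("clamp xy",d@e,d@n)
E
```

```text
13.7333 [ 0.64584077 -0.04510624  0.18624714] [-1.79342072e+02  2.65202967e-02 -4.06555145e+00] 0.08556798180526082 [ -4.3  18.   18.9  91.    0.7 179.8] [ 0.1 -0.   0.2  0.  -0.   0.8]
82 38 [110. 203.]
82 -38 [100. 134.]
-55 14 [221. 220.]
-55 -14 [220. 187.]
-105 14 [282. 222.]
-105 -14 [284. 189.]
clamp xy -0.08699774849676686 0.00019029958370330764
```

View pics/w6.png

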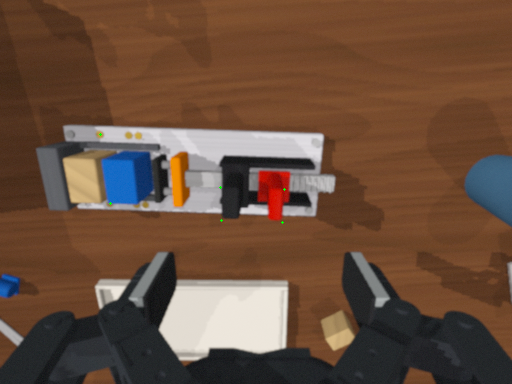

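The picture confirms the halves are still in place, with post (232,190) and trigger (274,190). Joint 6 has hit its +180° limit, so I turn back by 180° to the equivalent grasp.

Call:
carry_out --plan '[{"travel": [0, 0, 0], "angular": [0, 0, 1], "grip": 1}, {"travel": [0, 0, 0], "angular": [0, 0, 1], "grip": 1}, {"travel": [0, 0, 0], "angular": [0, 0, 1], "grip": 1}, {"travel": [0, 0, 0], "angular": [0, 0, 1], "grip": 1}, {"travel": [0, 0, 0], "angular": [0, 0, 1], "grip": 1}]'

```text
time: 14.2
ee_pos: [0.6459, -0.0451, 0.1864]
tcp_rot: [-179.3, 0.0, 24.8]
wrist_force: [0.5, 0.4, -0.2]
opening: 0.0854
grasp_force: 0.0
```

Call:
carry_out --plan '[{"travel": [0, 0, 0], "angular": [0, 0, 1], "grip": 1}, {"travel": [0, 0, 0], "angular": [0, 0, 1], "grip": 1}, {"travel": [0, 0, 0], "angular": [0, 0, 1], "grip": 1}, {"travel": [0, 0, 0], "angular": [0, 0, 1], "grip": 1}, {"travel": [0, 0, 0], "angular": [0, 0, 1], "grip": 1}]'

```text
time: 14.62
ee_pos: [0.6459, -0.0453, 0.1864]
tcp_rot: [-179.3, 0.0, 53.2]
wrist_force: [-0.0, -0.3, -1.2]
opening: 0.0854
grasp_force: 0.0
```

Call:
carry_out --plan '[{"travel": [0, 0, 0], "angular": [0, 0, 1], "grip": 1}, {"travel": [0, 0, 0], "angular": [0, 0, 1], "grip": 1}, {"travel": [0, 0, 0], "angular": [0, 0, 1], "grip": 1}, {"travel": [0, 0, 0], "angular": [0, 0, 1], "grip": 1}, {"travel": [0, 0, 0], "angular": [0, 0, 1], "grip": 1}]'

```text
time: 15.03
ee_pos: [0.6459, -0.0453, 0.1865]
tcp_rot: [-179.3, 0.0, 81.7]
wrist_force: [0.3, 0.1, -0.0]
opening: 0.0856
grasp_force: 0.0
```

Call:
carry_out --plan '[{"travel": [0, 0, 0], "angular": [0, 0, 1], "grip": 1}, {"travel": [0, 0, 0], "angular": [0, 0, 1], "grip": 1}, {"travel": [0, 0, 0], "angular": [0, 0, 1], "grip": 1}, {"travel": [0, 0, 0], "angular": [0, 0, 1], "grip": 1}, {"travel": [0, 0, 0], "angular": [0, 0, 1], "grip": 1}]'

```text
time: 15.45
ee_pos: [0.6459, -0.0454, 0.1865]
tcp_rot: [-179.3, 0.0, 110.2]
wrist_force: [-0.1, -1.1, 0.2]
opening: 0.0853
grasp_force: 0.0
```

Call:
carry_out --plan '[{"travel": [0, 0, 0], "angular": [0, 0, 1], "grip": 1}, {"travel": [0, 0, 0], "angular": [0, 0, 1], "grip": 1}, {"travel": [0, 0, 0], "angular": [0, 0, 1], "grip": 1}, {"travel": [0, 0, 0], "angular": [0, 0, 1], "grip": 1}, {"travel": [0, 0, 0], "angular": [0, 0, 1], "grip": 1}]'

```text
time: 15.87
ee_pos: [0.6459, -0.0455, 0.1865]
tcp_rot: [-179.3, 0.0, 138.7]
wrist_force: [0.2, 0.3, 0.4]
opening: 0.085
grasp_force: 0.0
```

Call:
carry_out --plan '[{"travel": [0, 0, 0], "angular": [0, 0, 1], "grip": 1}, {"travel": [0, 0, 0], "angular": [0, 0, 1], "grip": 1}, {"travel": [0, 0, 0], "angular": [0, 0, 1], "grip": 1}, {"travel": [0, 0, 0], "angular": [0, 0, 1], "grip": 1}, {"travel": [0, 0, 0], "angular": [0, 0, 1], "grip": 1}]'

```text
time: 16.28
ee_pos: [0.6459, -0.0455, 0.1865]
tcp_rot: [-179.3, 0.0, 167.3]
wrist_force: [-0.1, -0.0, 0.0]
opening: 0.0854
grasp_force: 0.0
```

Call:
carry_out --plan '[{"travel": [0, 0, 0], "angular": [0, 0, 0.2], "grip": 1}, {"travel": [0, 0, 0], "angular": [0, 0, 0.2], "grip": 1}, {"travel": [0, 0, 0], "angular": [0, 0, 0.2], "grip": 1}, {"travel": [0, 0, 0], "angular": [0, 0, 0.2], "grip": 1}]'

```text
time: 16.62
ee_pos: [0.6459, -0.0456, 0.1865]
tcp_rot: [-179.3, 0.0, 172.9]
wrist_force: [-0.7, -0.2, 0.5]
opening: 0.0855
grasp_force: 0.0
```

Call:
carry_out --plan '[{"travel": [0.006, 0.051, 0], "angular": [0.024, -0.003, 0.044], "grip": 1}, {"travel": [0.006, 0.051, 0], "angular": [0.024, -0.003, 0.044], "grip": 1}, {"travel": [0.006, 0.051, 0], "angular": [0.024, -0.003, 0.044], "grip": 1}, {"travel": [0.006, 0.051, -0.1], "angular": [0.024, -0.003, 0.044], "grip": 1}, {"travel": [0.006, 0.051, -0.2], "angular": [0.024, -0.003, 0.044], "grip": 1}, {"travel": [0.006, 0.051, -0.2], "angular": [0.024, -0.003, 0.044], "grip": 1}, {"travel": [0.006, 0.051, -0.2], "angular": [0.024, -0.003, 0.044], "grip": 1}]'

```text
time: 17.2
ee_pos: [0.6466, -0.0302, 0.1254]
tcp_rot: [180.0, -0.2, 174.6]
wrist_force: [-0.2, 0.6, 1.4]
opening: 0.0856
grasp_force: 0.0
```

Call:
carry_out --plan '[{"travel": [0.002, 0, -0.06], "angular": [0, 0, -0.01], "grip": 1}, {"travel": [0.002, 0, -0.12], "angular": [0, 0, -0.01], "grip": 1}, {"travel": [0.002, 0, -0.17], "angular": [0, 0, -0.01], "grip": 1}, {"travel": [0.002, 0, -0.17], "angular": [0, 0, -0.01], "grip": 1}, {"travel": [0.002, 0, -0.17], "angular": [0, 0, -0.01], "grip": 1}, {"travel": [0.002, 0, -0.17], "angular": [0, 0, -0.01], "grip": 0.65}, {"travel": [0.002, 0, -0.17], "angular": [0, 0, -0.01], "grip": 0.65}, {"travel": [0.002, 0, -0.17], "angular": [0, 0, -0.01], "grip": 0.65}]' --grip_force 20

```text
time: 17.87
ee_pos: [0.649, -0.0303, 0.0771]
tcp_rot: [180.0, 0.1, 174.3]
wrist_force: [-0.4, -0.2, 0.3]
opening: 0.0705
grasp_force: 0.0
```

Call:
carry_out --plan '[{"travel": [0, 0, 0], "angular": [0, 0, 0], "grip": 0.5}, {"travel": [0, 0, 0], "angular": [0, 0, 0], "grip": 0.4}, {"travel": [0, 0, 0], "angular": [0, 0, 0], "grip": 0.3}, {"travel": [0, 0, 0], "angular": [0, 0, 0], "grip": 0.3}, {"travel": [0, 0, 0], "angular": [0, 0, 0], "grip": 0.3}]'

```text
time: 18.28
ee_pos: [0.6487, -0.0314, 0.0765]
tcp_rot: [-179.9, 0.1, 174.3]
wrist_force: [-0.1, -5.1, 4.9]
opening: 0.0556
grasp_force: 2.8
```

Call:
carry_out --plan '[{"travel": [0, 0, 0], "angular": [0, 0, 0], "grip": 0.2}, {"travel": [0, 0, 0], "angular": [0, 0, 0], "grip": 0.1}, {"travel": [0, 0, 0], "angular": [0, 0, 0], "grip": 0.02}, {"travel": [0, 0, 0], "angular": [0, 0, 0], "grip": 0.02}, {"travel": [0, 0, 0], "angular": [0, 0, 0], "grip": 0.02}]'

```text
time: 18.7
ee_pos: [0.6487, -0.0316, 0.0766]
tcp_rot: [-179.9, 0.1, 174.3]
wrist_force: [-0.3, -6.6, 4.4]
opening: 0.0431
grasp_force: 3.4
```

Call:
carry_out --plan '[{"travel": [0, 0, 0], "angular": [0, 0, 0], "grip": -0.04}, {"travel": [0, 0, 0], "angular": [0, 0, 0], "grip": -0.08}, {"travel": [0, 0, 0], "angular": [0, 0, 0], "grip": -0.08}, {"travel": [0, 0, 0], "angular": [0, 0, 0], "grip": -0.08}]'

```text
time: 19.03
ee_pos: [0.6487, -0.0317, 0.0767]
tcp_rot: [-179.9, 0.1, 174.3]
wrist_force: [-0.4, -6.4, 5.0]
opening: 0.0389
grasp_force: 3.6
```

```bash
cat > look.py <<'E'
from h import *
from workcell import monitor,cams
import sys
o=monitor.get_obs();e=np.array([.102,.995]);n=np.array([-.995,.102]);C=np.array([.6549,.0414])
print(o["time"],o["ee_pos"],o["opening"],o["wrist_force"].round(1),o["grasp_force"]); d=o["ee_pos"][:2]-C;print("clamp x",d@e)
c=cams.camera("top");V=c["view"];f=c["frame"];hsv=cv2.cvtColor(f,cv2.COLOR_RGB2HSV)
w=cams.camera("wrist");Vw=view(w,o);cv2.imwrite("pics/"+sys.argv[1],w["frame"][:,:,::-1])
for nm,c,V in(("top",c,V),("scene",*(lambda s:(s,s["view"]))(cams.camera("scene")))):
    hsv=cv2.cvtColor(c["frame"],cv2.COLOR_RGB2HSV)
    for k,lo,hi,z in(("orange",(8,180,150),(20,255,255),.05),("blue",(100,150,90),(125,255,255),.057)):
        m=cv2.inRange(hsv,lo,hi);ys,xs=np.nonzero(m);P=np.array([plane(c,V,p,z)[:2]-C for p in zip(xs,ys)])
        if len(P)==0: print(nm,k,"none");continue
        P=np.c_[P@e,P@n]*1e3;P=P[(abs(P[:,1])<45)&(abs(P[:,0]-20)<70)]
        print(nm,k,len(P),P.mean(0).round(1) if len(P) else "")
E
python3 look.py w7.png
```

```text
19.0333 [ 0.64869526 -0.03165048  0.07669046] 0.03888100213707216 [-0.4 -6.4  5. ] 3.5553067177534103
clamp x -0.07331810939028216
top orange 0 
top blue 129 [46.3  3.4]
scene orange 108 [10.2 -4.5]
scene blue 353 [48.5 -5.8]
```

Call:
carry_out --plan '[{"travel": [0, 0, 0], "angular": [0, 0, 0], "grip": -0.11}, {"travel": [0, 0, 0], "angular": [0, 0, 0], "grip": -0.13}, {"travel": [0, 0, 0], "angular": [0, 0, 0], "grip": -0.13}]'

```text
time: 19.43
ee_pos: [0.6487, -0.0317, 0.0767]
tcp_rot: [-179.9, 0.1, 174.3]
wrist_force: [-1.3, -7.7, 4.4]
opening: 0.0372
grasp_force: 3.6
```

```bash
python3 look.py w8.png
```

```text
19.4333 [ 0.64868448 -0.03165338  0.07666636] 0.037222770071255226 [-1.3 -7.7  4.4] 3.634078949689865
clamp x -0.07332209468455504
top orange 0 
top blue 131 [46.3  3.5]
scene orange 106 [11.1 -3.8]
scene blue 350 [48.6 -6.1]
```

Call:
carry_out --plan '[{"travel": [0, 0, 0], "angular": [0, 0, 0], "grip": 0.6}, {"travel": [0, 0, 0], "angular": [0, 0, 0], "grip": 0.6}, {"travel": [0, 0, 0], "angular": [0, 0, 0], "grip": 0.6}, {"travel": [0, 0, 0], "angular": [0, 0, 0], "grip": 0.6}, {"travel": [0, 0, 0], "angular": [0, 0, 0], "grip": 0.3}, {"travel": [0, 0, 0], "angular": [0, 0, 0], "grip": 0.2}, {"travel": [0, 0, 0], "angular": [0, 0, 0], "grip": 0.15}, {"travel": [0, 0, 0], "angular": [0, 0, 0], "grip": 0.15}]'

```text
time: 20.25
ee_pos: [0.6484, -0.0312, 0.076]
tcp_rot: [-179.9, 0.1, 174.3]
wrist_force: [0.1, -5.6, 3.7]
opening: 0.0492
grasp_force: 3.0
```

Call:
carry_out --plan '[{"travel": [0, 0, 0], "angular": [0, 0, 0], "grip": 0.09}, {"travel": [0, 0, 0], "angular": [0, 0, 0], "grip": 0.03}, {"travel": [0, 0, 0], "angular": [0, 0, 0], "grip": -0.02}, {"travel": [0, 0, 0], "angular": [0, 0, 0], "grip": -0.02}]'

```text
time: 20.58
ee_pos: [0.6485, -0.0315, 0.0763]
tcp_rot: [-179.9, 0.1, 174.3]
wrist_force: [-2.5, -7.3, 4.7]
opening: 0.0419
grasp_force: 3.7
```

Call:
carry_out --plan '[{"travel": [0, 0, 0], "angular": [0, 0, 0], "grip": -0.05}, {"travel": [0, 0, 0], "angular": [0, 0, 0], "grip": -0.08}, {"travel": [0, 0, 0], "angular": [0, 0, 0], "grip": -0.11}, {"travel": [0, 0, 0], "angular": [0, 0, 0], "grip": -0.13}, {"travel": [0, 0, 0], "angular": [0, 0, 0], "grip": -0.13}]'

```text
time: 21.0
ee_pos: [0.6485, -0.0316, 0.0764]
tcp_rot: [-179.9, 0.1, 174.3]
wrist_force: [-2.1, -7.7, 5.4]
opening: 0.0373
grasp_force: 3.9
```

```bash
python3 look.py w9.png
```

```text
21.0 [ 0.6485453  -0.03162067  0.0764121 ] 0.03727627018611542 [-2.1 -7.7  5.4] 3.8900819420814514
clamp x -0.07330374793789171
top orange 0 
top blue 142 [48.2  3.9]
scene orange 103 [17.  -4.2]
scene blue 302 [51.2 -6.1]
```

Call:
carry_out --plan '[{"travel": [0, 0, 0], "angular": [0, 0, 0], "grip": 0.75}, {"travel": [0, 0, 0], "angular": [0, 0, 0], "grip": 0.75}, {"travel": [0, 0, 0], "angular": [0, 0, 0], "grip": 0.75}, {"travel": [0, 0, 0], "angular": [0, 0, 0], "grip": 0.75}, {"travel": [0, 0, 0], "angular": [0, 0, 0], "grip": 0.75}, {"travel": [0, 0, 0], "angular": [0, 0, 0], "grip": 0.4}, {"travel": [0, 0, 0], "angular": [0, 0, 0], "grip": 0.25}, {"travel": [0, 0, 0], "angular": [0, 0, 0], "grip": 0.25}]'

```text
time: 21.82
ee_pos: [0.6484, -0.031, 0.0759]
tcp_rot: [-180.0, 0.1, 174.3]
wrist_force: [-0.3, -4.6, 2.4]
opening: 0.0538
grasp_force: 2.4
```

Call:
carry_out --plan '[{"travel": [0, 0, 0], "angular": [0, 0, 0], "grip": 0.2}, {"travel": [0, 0, 0], "angular": [0, 0, 0], "grip": 0.15}, {"travel": [0, 0, 0], "angular": [0, 0, 0], "grip": 0.1}, {"travel": [0, 0, 0], "angular": [0, 0, 0], "grip": 0.1}]'

```text
time: 22.15
ee_pos: [0.6484, -0.0315, 0.0762]
tcp_rot: [-179.9, 0.1, 174.3]
wrist_force: [-3.2, -6.8, 4.3]
opening: 0.0469
grasp_force: 3.5
```

```bash
python3 look.py w10.png
```

```text
22.15 [ 0.64841657 -0.03151155  0.07622837] 0.04688540440232849 [-3.2 -6.8  4.3] 3.5203249007463455
clamp x -0.0732082988794711
top orange 0 
top blue 147 [48.7  3.6]
scene orange 109 [18.  -4.5]
scene blue 306 [52.2 -5.8]
```

Call:
carry_out --plan '[{"travel": [0, 0, 0], "angular": [0, 0, 0], "grip": 0.05}, {"travel": [0, 0, 0], "angular": [0, 0, 0], "grip": 0}, {"travel": [0, 0, 0], "angular": [0, 0, 0], "grip": -0.04}, {"travel": [0, 0, 0], "angular": [0, 0, 0], "grip": -0.04}]'

```text
time: 22.63
ee_pos: [0.6485, -0.0316, 0.0764]
tcp_rot: [-179.9, 0.1, 174.3]
wrist_force: [-1.1, -7.6, 4.2]
opening: 0.0413
grasp_force: 3.8
```

Call:
carry_out --plan '[{"travel": [0, 0, 0], "angular": [0, 0, 0], "grip": -0.07}, {"travel": [0, 0, 0], "angular": [0, 0, 0], "grip": -0.1}, {"travel": [0, 0, 0], "angular": [0, 0, 0], "grip": -0.13}, {"travel": [0, 0, 0], "angular": [0, 0, 0], "grip": -0.13}]'

```text
time: 22.97
ee_pos: [0.6485, -0.0319, 0.0765]
tcp_rot: [-179.9, 0.1, 174.3]
wrist_force: [-1.4, -7.9, 6.6]
opening: 0.0375
grasp_force: 4.4
```

Call:
carry_out --plan '[{"travel": [0, 0, 0], "angular": [0, 0, 0], "grip": -0.15}, {"travel": [0, 0, 0], "angular": [0, 0, 0], "grip": -0.16}, {"travel": [0, 0, 0], "angular": [0, 0, 0], "grip": -0.16}]'

```text
time: 23.22
ee_pos: [0.6486, -0.0317, 0.0766]
tcp_rot: [-179.9, 0.1, 174.3]
wrist_force: [-2.2, -7.0, 5.0]
opening: 0.0362
grasp_force: 6.8
```

```bash
python3 look.py w11.png
```

```text
23.2167 [ 0.64861504 -0.03170134  0.07664564] 0.036209221981549966 [-2.2 -7.   5. ] 6.822092235088348
clamp x -0.07337690294993666
top orange 0 
top blue 157 [51.4  4. ]
scene orange 106 [23.3 -4.2]
scene blue 303 [55.8 -6.1]
```

Call:
carry_out --plan '[{"travel": [0, 0, 0], "angular": [0, 0, 0], "grip": 0.75}, {"travel": [0, 0, 0], "angular": [0, 0, 0], "grip": 0.75}, {"travel": [0, 0, 0], "angular": [0, 0, 0], "grip": 0.75}, {"travel": [0, 0, 0], "angular": [0, 0, 0], "grip": 0.75}, {"travel": [0, 0, 0], "angular": [0, 0, 0], "grip": 0.75}, {"travel": [0, 0, 0], "angular": [0, 0, 0], "grip": 0.45}, {"travel": [0, 0, 0], "angular": [0, 0, 0], "grip": 0.4}, {"travel": [0, 0, 0], "angular": [0, 0, 0], "grip": 0.4}]'

```text
time: 24.03
ee_pos: [0.6483, -0.0305, 0.0756]
tcp_rot: [180.0, 0.0, 174.3]
wrist_force: [-0.8, -2.0, 1.7]
opening: 0.0597
grasp_force: 1.3
```

Call:
carry_out --plan '[{"travel": [0, 0, 0], "angular": [0, 0, 0], "grip": 0.36}, {"travel": [0, 0, 0], "angular": [0, 0, 0], "grip": 0.33}, {"travel": [0, 0, 0], "angular": [0, 0, 0], "grip": 0.3}, {"travel": [0, 0, 0], "angular": [0, 0, 0], "grip": 0.3}]'

```text
time: 24.37
ee_pos: [0.6484, -0.031, 0.0759]
tcp_rot: [-180.0, 0.1, 174.3]
wrist_force: [-0.9, -5.7, 3.7]
opening: 0.0555
grasp_force: 2.8
```

Call:
carry_out --plan '[{"travel": [0, 0, 0], "angular": [0, 0, 0], "grip": 0.28}, {"travel": [0, 0, 0], "angular": [0, 0, 0], "grip": 0.26}, {"travel": [0, 0, 0], "angular": [0, 0, 0], "grip": 0.24}, {"travel": [0, 0, 0], "angular": [0, 0, 0], "grip": 0.24}]'

```text
time: 24.7
ee_pos: [0.6484, -0.0311, 0.076]
tcp_rot: [-180.0, 0.1, 174.3]
wrist_force: [-1.5, -6.1, 4.3]
opening: 0.053
grasp_force: 3.1
```

Call:
carry_out --plan '[{"travel": [0, 0, 0], "angular": [0, 0, 0], "grip": 0.22}, {"travel": [0, 0, 0], "angular": [0, 0, 0], "grip": 0.2}, {"travel": [0, 0, 0], "angular": [0, 0, 0], "grip": 0.2}]'

```text
time: 24.95
ee_pos: [0.6484, -0.0312, 0.0761]
tcp_rot: [-179.9, 0.1, 174.3]
wrist_force: [-1.5, -7.2, 4.1]
opening: 0.0513
grasp_force: 3.6
```

Call:
carry_out --plan '[{"travel": [0, 0, 0], "angular": [0, 0, 0], "grip": 0.18}, {"travel": [0, 0, 0], "angular": [0, 0, 0], "grip": 0.16}, {"travel": [0, 0, 0], "angular": [0, 0, 0], "grip": 0.16}]'

```text
time: 25.2
ee_pos: [0.6484, -0.0315, 0.0762]
tcp_rot: [-179.9, 0.1, 174.3]
wrist_force: [-1.6, -7.8, 5.1]
opening: 0.0496
grasp_force: 4.1
```

```bash
python3 look.py w12.png
```

```text
25.2 [ 0.64844204 -0.03151911  0.07622033] 0.04961523803485671 [-1.6 -7.8  5.1] 4.1255490481853485
clamp x -0.07321322383127542
top orange 0 
top blue 156 [51.4  4. ]
scene orange 111 [22.8 -4.1]
scene blue 303 [56.  -5.9]
```

Call:
carry_out --plan '[{"travel": [0, 0, 0], "angular": [0, 0, 0], "grip": 0.13}, {"travel": [0, 0, 0], "angular": [0, 0, 0], "grip": 0.1}, {"travel": [0, 0, 0], "angular": [0, 0, 0], "grip": 0.08}, {"travel": [0, 0, 0], "angular": [0, 0, 0], "grip": 0.08}]'

```text
time: 25.68
ee_pos: [0.6485, -0.032, 0.0765]
tcp_rot: [-179.9, 0.1, 174.3]
wrist_force: [-3.3, -11.4, 8.1]
opening: 0.0464
grasp_force: 5.3
```

Call:
carry_out --plan '[{"travel": [0, 0, 0], "angular": [0, 0, 0], "grip": 0.06}, {"travel": [0, 0, 0], "angular": [0, 0, 0], "grip": 0.04}, {"travel": [0, 0, 0], "angular": [0, 0, 0], "grip": 0.02}, {"travel": [0, 0, 0], "angular": [0, 0, 0], "grip": 0.02}]'

```text
time: 26.02
ee_pos: [0.6485, -0.0323, 0.0767]
tcp_rot: [-179.8, 0.1, 174.2]
wrist_force: [-3.3, -12.0, 7.8]
opening: 0.0437
grasp_force: 6.2
```

Call:
carry_out --plan '[{"travel": [0, 0, 0], "angular": [0, 0, 0], "grip": 0}, {"travel": [0, 0, 0], "angular": [0, 0, 0], "grip": -0.02}, {"travel": [0, 0.002, 0], "angular": [0, 0, 0], "grip": -0.02}, {"travel": [0, 0.004, 0], "angular": [0, 0, 0], "grip": -0.02}, {"travel": [0, 0.004, 0], "angular": [0, 0, 0], "grip": -0.02}, {"travel": [0, 0.004, 0], "angular": [0, 0, 0], "grip": -0.02}]'

```text
time: 26.52
ee_pos: [0.6486, -0.0316, 0.0768]
tcp_rot: [-179.8, 0.1, 174.2]
wrist_force: [-2.5, -14.4, 9.1]
opening: 0.0422
grasp_force: 7.5
```

```bash
python3 look.py w13.png
```

```text
26.5167 [ 0.64858081 -0.03164612  0.0768429 ] 0.04215611495772898 [ -2.5 -14.4   9.1] 7.4751922488212585
clamp x -0.07332545034936039
top orange 0 
top blue 157 [51.5  4.1]
scene orange 106 [26.3 -4. ]
scene blue 304 [55.9 -6. ]
```

Call:
carry_out --plan '[{"travel": [0, 0.002, 0], "angular": [0, 0, 0], "grip": -0.03}, {"travel": [0, 0.002, 0], "angular": [0, 0, 0], "grip": -0.04}, {"travel": [0, 0.002, 0], "angular": [0, 0, 0], "grip": -0.04}, {"travel": [0, 0.002, 0], "angular": [0, 0, 0], "grip": -0.04}, {"travel": [0, 0.002, 0], "angular": [0, 0, 0], "grip": -0.04}, {"travel": [0, 0.002, 0], "angular": [0, 0, 0], "grip": -0.04}]'

```text
time: 27.17
ee_pos: [0.6486, -0.0314, 0.077]
tcp_rot: [-179.8, 0.1, 174.2]
wrist_force: [-2.5, -15.4, 10.0]
opening: 0.0411
grasp_force: 8.2
```

```bash
python3 - <<'E'
from h import *
from workcell import monitor,cams
o=monitor.get_obs();print(o["time"],o["wrist_force"],o["grasp_force"],o["opening"])
f=cams.camera("scene")["frame"];g=f[190:340,150:350]
cv2.imwrite("pics/s14.png",cv2.resize(g[:,:,::-1],(800,600),interpolation=cv2.INTER_CUBIC))
E
```

```text
27.1667 [ -2.54500433 -15.42950567   9.95284937] 8.178429901599884 0.041138498200087484
```

View pics/s14.png

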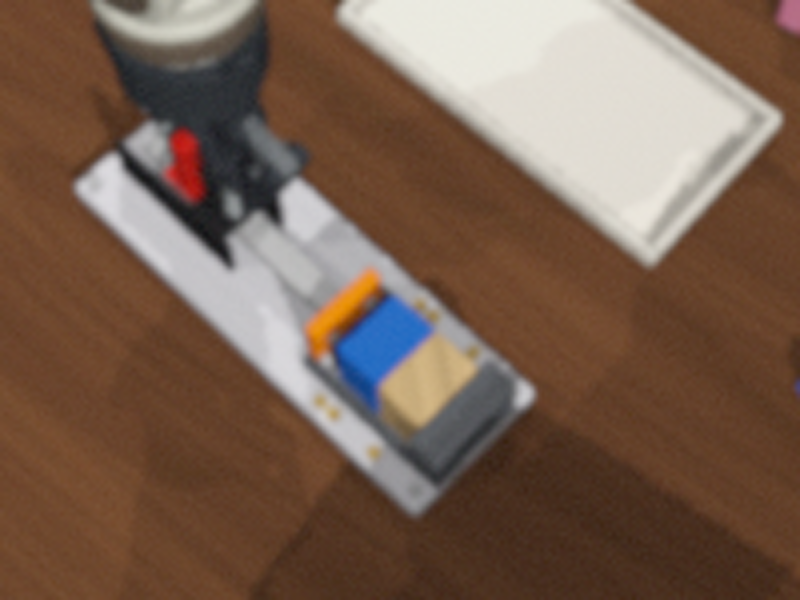

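The jaw (340,310) presses blue (385,345) and maple (430,385) tight and upright against the anvil (465,425). The push on the trigger is about 16 N, so roughly 9 N at the jaw. I'm handing the job in.

```bash
python3 -c "
from workcell import ticket
print(ticket.job_done())"
```

```text
the job is handed in; nothing more can be done
None
```

I handed the job in at about 27 s, but got no verdict back: both halves stand tight against the anvil, the trigger is still held squeezed with about 16 N (roughly 9 N at the jaw by estimate), and none of the arm's moves went near the other loose things, though I did not re-measure them.

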